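# Fit the spill tray and change the heat key of a hot plate

## Robot

A 7-joint arm with a two-finger parallel gripper is mounted at the origin on a cart in front of the work surface, level with it; the furniture and walls round the work are solid. World frame = base frame: x ahead of the robot, y to its left, z up, the work surface at z = 0. Lengths are in m, angles in rad, forces in N, time in s.
With the tool pointing down it reaches from about 0.425 to 0.95 m from the base axis. Payload 4.7 kg.
Tool frame: the origin (TCP) lies midway between the tips of the shut fingers; the grasp point (between the pads) lies bot.grasp_offset behind it (bot.grasp_offset is the distance from the TCP to the grasp point, in m); z points along the fingers, y is the line along which they close (so a half turn about z gives the same grasp; the last joint's range is limited). The gripper opens to 87 mm and grips with 3 to 60 N. Pads are 19 mm wide; open, the fingers measure 117 mm over their backs; the gripper's body (75 mm by 190 mm) begins 51 mm behind the grasp point.
Start: joints at [-1.334, 0.469, -0.049, 1.532, 0.024, 1.141, -0.082], TCP at [0.177, 0.651, 0.223] pointing down, gripper open.
Joint ranges: [-2.59, 2.59], [-0.33, 1.99], [-1.39, 1.29], [0.1, 2.45], [-1.04, 4.18], [0.21, 1.99], [-2.66, 2.66]. Speed limits (rad/s): [2.57, 2.57, 3.14, 3.14, 3.14, 3.14, 3.14].

## Interface

Orientations are given as a rotation vector (axis times angle).
In Python, from plant import readout, imaging, order, bot gives the robot as it stands.
- The arm moves only by the tool drive_tool, never from a script. Its argument "rows" is one flat list of numbers, 7 for each row, row after row: the turn, a rotation vector about the tool's x, y, z in degrees, then the shift along the tool's x, y, z in units of 25 mm (1.0 is 25 mm), then the finger opening in mm, from 0 to 87. A call has 1 to 10 rows; each row shifts and turns the commanded pose from where the row before left it, along the tool's axes as they then stand; what a row does not reach is not made up. A row lasts 1/8 s, in which the tool goes at most 62.5 mm and 10.7 degrees, less where a joint would pass 70% of its speed; a pose out of reach is approached as far as the arm can. A call is refused whole if a number of a shift passes 1 or a number of a turn 10.7, either way. A call with a gripper value outside its range is refused whole. The fingers move at their own pace and stop on an object; "squeeze" is the grip in N (left out, the last holds). Time passes only in rows, so rows that do not move let the fingers close. It gives the time, the measured TCP pose, the force, the opening and the grip force at its end, in the units of the state.
- readout.get_state(): the state, without advancing time (a new reading comes with each control period).
- imaging.grab_frame(name): name is "scene" or "top" or "wrist"; returns a dict with "image" (480x640x3 uint8, red, green, blue), "fx", "fy", "cx", "cy" (pixels), "extrinsics" (4x4, takes a point from world to camera coordinates). Camera axes: x right, y down, z forward; pixel columns grow to the right and rows downward; lengths in m; the calibration is good to about 2 mm. The wrist camera is an equidistant fisheye: a pixel r from the principal point sees the ray r / f radians off the axis. A picture is of the moment at which its call begins. There is no depth.
- order.finish_job(): hands the job in; it is judged then, once.
The state is a dict: "time": time; "joint_positions": joint angles; "qd": joint speeds; "joint_efforts": joint torques, N m; "position": TCP position; "ee_rot": TCP orientation; "wrist_force": force on the tool from outside, world axes, zero at the start; "moment": the same for the moment, N m; "finger_gap": finger opening in m; "grasp_force": force on a finger pad.
Only numpy, scipy, OpenCV 4.12 (cv2) and the standard library are available. Lean on these libraries where they do the work, as an engineer would, in place of code of your own. Each camera call takes 0.05 s, during which the arm holds its last target. There are 200 camera calls.

## Task

Get the hot plate ready: pick up its washed spill tray by the flat pan, without touching its upright grip, lay it flat on the worktop with its nose a little way into the slot in the end of the hot plate, and let go. Then slide it fully home by its grip, until its face plate meets the hot plate. Last, press the round key right down so that it stays down and the key that was down pops up; leave the things standing round about where they are.

Things in the scene. Friction and masses are not known exactly. Their poses are not given: they have to be found in the camera images.
- hot_plate: Fixed low white electric hot plate, 140 (x) x 240 (y) x 55 mm high, a dark cooking disc of 110 mm on top rising to 61 mm. Origin: centre of its underside, on the worktop. Its own -y end (to the robot's right) has the tray slot; the key bank stands on top near its +y end.
- slot_mouth (a point): Middle of the slot's mouth at worktop level, in the -y end face of the hot plate; axes parallel to the hot plate's. The slot runs inward along +y, level on the worktop (the worktop is its floor). It is 60 mm wide (the mouth flares to about 68 mm over the first 12 mm), 13 mm high and 126 mm deep.
- spill_tray: Loose flat tray, 0.25 kg nominal. Aluminium pan 56 mm wide (x), 120 long (y), 10 high over its 4 mm wide rim (floor 6 thick). Origin: centre of the pan's underside; nose at +y. At its -y end a white upright face plate (74 wide, 5 thick, 24 high) stops against the hot plate when the tray is home, nose 120 mm inside the mouth. Starts flat, right of the hot plate, nose roughly toward it.
- tray_grip: Upright black fin fixed to the tray outside its face plate: 12 mm thick along tray x (16 mm at the bead on top, which is look only), 47 mm long along tray y (from 64 to 111 mm behind the tray's origin), from 6 to 32 mm above the tray's underside. Same origin and axes as spill_tray.
- tray_nose (a point): Middle of the nose's lower edge: 60 mm along +y from the tray's origin.
- grip_point (a point): Where to pinch the grip, across its 12 mm: 92 mm along -y from the tray's origin and 20 mm above its underside.
- key_round (a joint): Travel (m) of the round key, 27 mm across: 0 up (its start), 0.0105 latched, 0.0135 bottom stop. Pushing takes up to 6 N; it latches when pressed past 0.0115 and let go, and on its way frees the latched key, which pops up. The three black keys stand in a row along the hot plate's x, 40 mm apart, 83 mm to +y of its origin, in any order; up, their tops are 72 mm above the worktop.
- key_bar (a joint): The same for the narrow bar key (12 x 36 mm, long side along the hot plate's y). Starts latched down.
- key_square (a joint): The same for the square key (24 x 24 mm). Starts up.
- key_round_top (a point): Centre of the round key's top face; it moves with the key.
- key_bar_top (a point): Centre of the bar key's top face.
- key_square_top (a point): Centre of the square key's top face.
- garlic: Loose garlic bulb, 60 x 57 x 58 mm, front left; origin under its centre.
- tin_beans: Loose low food tin, 75 mm across, 58 mm high, far right; origin under its centre.
- salt_shaker: Loose salt shaker, 44 mm across, 90 mm high, at the back left; origin under its centre.

How it is judged:
On the way, in this order (a step that is already met when the one before it is completed fails the run):
1. the tray is lifted by its pan, its grip untouched (height (world z) of spill_tray above 0.012 m and contact force between the fingers and spill_tray above 0.5 N and contact force between the fingers and tray_grip below 0.1 N), for 0.2 s.
2. the tray lies flat and let go, its nose 8 to 100 mm inside the slot (y of tray_nose in the frame of slot_mouth between 0.008 and 0.1 m and z of tray_nose in the frame of slot_mouth below 0.005 m and x of tray_nose in the frame of slot_mouth between -0.012 and 0.012 m and contact force between the fingers and spill_tray below 0.1 N and linear speed of spill_tray below 0.01 m/s), for 0.2 s.
3. the tray is fully home, the fingers at its grip (y of tray_nose in the frame of slot_mouth above 0.116 m and x of tray_nose in the frame of slot_mouth between -0.006 and 0.006 m and z of tray_nose in the frame of slot_mouth below 0.005 m and angle between the y axis of spill_tray and the y axis of hot_plate, either way round below 0.06 rad and contact force between the fingers and tray_grip above 0.3 N), for 0.05 s.
4. the round key is latched down and the other two are up (value of joint key_round above 0.009 m and value of joint each of key_bar, key_square below 0.002 m and contact force between each of the arm, the fingers and key_round below 0.1 N), for 0.2 s.
At the end, for the whole second after the job is handed in: The tray is home and at rest (nose at least 116 mm inside the mouth, which leaves under 4 mm behind its face plate; within 6 mm sideways and 0.06 rad of the slot), the round key stays down by more than 9 mm, and the bar key and the square key are up (within 2 mm) (y of tray_nose in the frame of slot_mouth above 0.116 m and x of tray_nose in the frame of slot_mouth between -0.006 and 0.006 m and z of tray_nose in the frame of slot_mouth below 0.005 m and angle between the y axis of spill_tray and the y axis of hot_plate, either way round below 0.06 rad and value of joint key_round above 0.009 m and value of joint each of key_bar, key_square below 0.002 m and linear speed of spill_tray below 0.01 m/s); the robot touches nothing.
It fails at once if the garlic is moved by more than 30 mm (distance of garlic from where it was at the start of the episode above 0.03 m).
It fails at once if the tin beans is moved by more than 30 mm (distance of tin_beans from where it was at the start of the episode above 0.03 m).
It fails at once if the salt shaker is moved by more than 30 mm (distance of salt_shaker from where it was at the start of the episode above 0.03 m).
It also fails if it takes over 64 s, if anything falls off the work surface, if the arm or the gripper's body presses on something with over 40 N, if the wrist force passes 120 N, or if a joint passes its speed limit or range.

## Working session

There is one attempt and no reset: what is moved stays moved. The work goes in short steps, Python scripts to look and compute and a tool call to move; the robot and the scene stay as the last step left them, time stands still between calls to the robot, and variables do not carry over. Pictures are saved under pics/ and viewed, at most 10 in all, crops included, and the job is handed in when it is done.

Besides the shell and the picture viewer there is one more tool, called after "Call:" as name(argument=value, ...), one argument or row to a line, values as JSON. drive_tool: Moves the arm, as the interface text tells. Its arguments: {"type":"object","properties":{"rows":{"type":"array"},"squeeze":{"type":"number"}},"required":["rows"]}

```bash
mkdir -p pics; ls; python3 - <<'E'
from plant import readout, imaging, order, bot
import cv2,numpy as np
print(readout.get_state(), bot.grasp_offset)
for n in ("scene","top"):
    f=imaging.grab_frame(n); cv2.imwrite(f"pics/{n}0.png",f["image"][:,:,::-1]); print(n,f["fx"],f["fy"],f["cx"],f["cy"],np.round(f["extrinsics"],4).tolist())
E
```

```text
pics
{'time': 0.0, 'joint_positions': array([-1.33389209,  0.46944887, -0.04862991,  1.53370939,  0.02411767,
        1.14096243, -0.0823041 ]), 'qd': array([ 0.00057086,  0.00035962, -0.00147533, -0.00157629, -0.0009228 ,
       -0.00050041, -0.00036785]), 'joint_efforts': array([-1.84535866e-04, -5.07974160e+01, -8.08210694e-02, -2.36160904e+01,
       -6.14629174e-02,  3.78152600e-02,  1.66181408e-04]), 'position': array([0.17712941, 0.65072375, 0.22148797]), 'ee_rot': array([-4.16167853e-01, -3.11371552e+00,  3.03541860e-03]), 'wrist_force': array([0.33075677, 0.19970572, 0.38349253]), 'moment': array([-0.01049882,  0.03538824,  0.0072243 ]), 'grasp_force': 0.0, 'finger_gap': 0.08689707927655908} 0.0187
scene 605.685887957558 605.685887957558 321.49228034927427 229.62217013284217 [[0.8143, -0.5805, -0.002, -0.4307], [-0.3073, -0.4281, -0.8499, 0.2391], [0.4925, 0.6927, -0.5269, 1.2724], [0.0, 0.0, 0.0, 1.0]]
top 517.9064877826982 517.9064877826982 318.6074383993477 236.66357632344025 [[0.0089, -0.9999, 0.0145, -0.0089], [-0.9903, -0.0108, -0.1385, 0.5187], [0.1387, -0.0131, -0.9903, 1.1208], [0.0, 0.0, 0.0, 1.0]]
```

View pics/scene0.png

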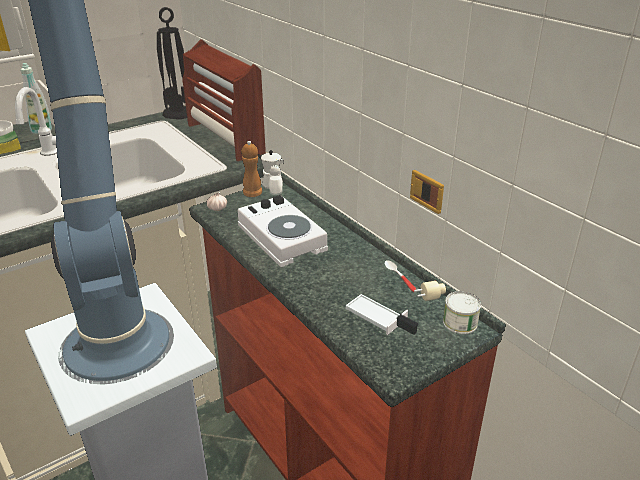

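View pics/top0.png

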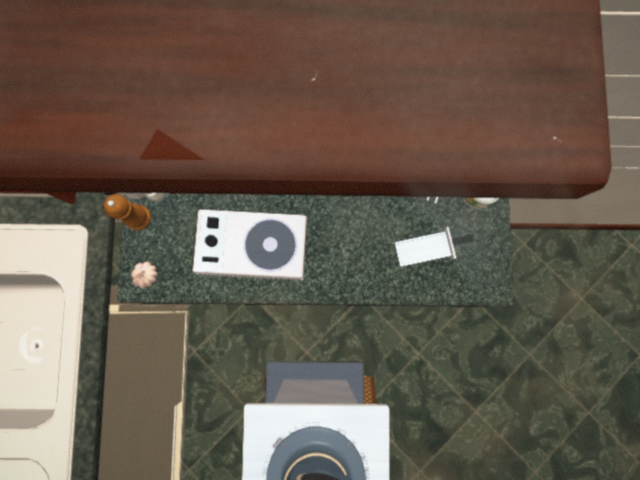

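The hot plate lies at left-centre in the top view, about (195–305, 210–278). Its keys run down the left: square (212,223), round (211,241), bar (210,259). The tray is at (395–455, 230–265), with its grip to the right at (462,240). I'll enlarge these areas to get precise pixels.

```bash
python3 - <<'E'
import cv2,numpy as np
t=cv2.imread("pics/top0.png");s=cv2.imread("pics/scene0.png")
c=np.zeros((600,800,3),np.uint8)
def put(im,x0,x1,y0,y1,k,X,Y):
    r=cv2.resize(im[y0:y1,x0:x1],None,fx=k,fy=k,interpolation=cv2.INTER_CUBIC);c[Y:Y+r.shape[0],X:X+r.shape[1]]=r
put(t,190,310,204,284,4,0,0)
put(t,390,470,224,272,4,480,0)
put(s,235,330,188,268,3,480,320)
put(s,340,425,285,340,5,0,325)
cv2.imwrite("pics/crop0.png",c)
E
```

```text
(no output)
```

View pics/crop0.png

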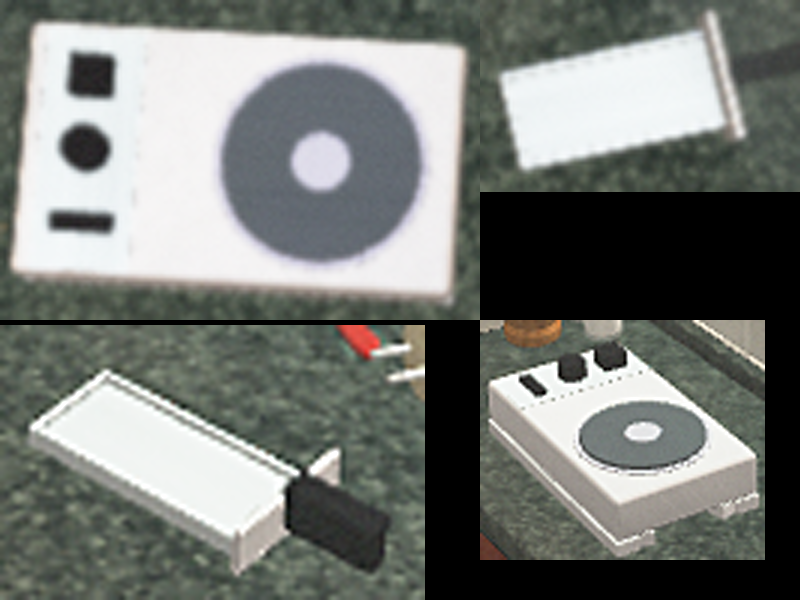

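```bash
cat > fit.py <<'E'
import numpy as np
from scipy.optimize import least_squares
CAM={"scene":(605.686,321.492,229.622,[[0.8143,-0.5805,-0.002,-0.4307],[-0.3073,-0.4281,-0.8499,0.2391],[0.4925,0.6927,-0.5269,1.2724]]),
"top":(517.906,318.607,236.664,[[0.0089,-0.9999,0.0145,-0.0089],[-0.9903,-0.0108,-0.1385,0.5187],[0.1387,-0.0131,-0.9903,1.1208]])}
def proj(cam,P):
    f,cx,cy,E=CAM[cam];E=np.array(E);q=E[:,:3]@P+E[:,3];return np.array([cx+f*q[0]/q[2],cy+f*q[1]/q[2]])
def crop(X,Y,k,x0,y0): return np.array([x0+(X+.5)/k-.5,y0+(Y+.5)/k-.5])
def world(p,l):
    c,s=np.cos(p[2]),np.sin(p[2]);return np.array([p[0]+c*l[0]-s*l[1],p[1]+s*l[0]+c*l[1],l[2]])
def fit(obs,p0,show=True):
    fun=lambda p:np.concatenate([proj(c,world(p,l))-uv for c,l,uv in obs])
    r=least_squares(fun,p0,loss="soft_l1")
    if show: print(np.round(r.x,4),"deg",np.degrees(r.x[2]).round(2));print(np.round(fun(r.x).reshape(-1,2),1).tolist())
    return r.x
E
python3 - <<'E'
from fit import *
T=lambda X,Y:crop(X,Y,4,190,204)
S=lambda X,Y:crop(X-480,Y-320,3,235,188)
h=.055
plate=[("top",(.07,.12,h),T(35,22)),("top",(.07,-.12,h),T(466,45)),("top",(-.07,-.12,h),T(450,296)),("top",(-.07,.12,h),T(13,271)),
("top",(0,.083,.072),T(86,147)),("top",(-.04,.083,.0615),T(81,221)),
("scene",(.07,-.12,h),S(757,458)),("scene",(-.07,-.12,h),S(617,503)),("scene",(-.07,.12,h),S(490,383))]
for sel in (plate,plate[:6],plate[6:]):fit(sel,[.52,.15,0])
T=lambda X,Y:crop(X-480,Y,4,390,224)
S=lambda X,Y:crop(X,Y-325,5,340,285)
tr=[("top",(.028,.06,.01),T(500,72)),("top",(-.028,.06,.01),T(521,168)),("top",(.037,-.0625,.024),T(709,12)),("top",(-.037,-.0625,.024),T(740,136)),
("scene",(.028,.06,.01),S(107,372)),("scene",(-.028,.06,.01),S(32,428)),("scene",(-.037,-.0625,.024),S(238,531)),("scene",(.037,-.0625,.024),S(338,452))]
for sel in (tr,tr[:4],tr[4:]):fit(sel,[.5,-.25,0.2])
for c in CAM:
    E=np.array(CAM[c][3]);print(-E[:,:3].T@E[:,3])
E
```

```text
[ 0.5006  0.1464 -0.0456] deg -2.62
[[-0.3, -0.6], [0.6, -0.3], [0.8, 0.3], [-0.4, 0.4], [-0.4, -0.6], [0.2, -0.2], [0.7, -0.6], [-0.7, 1.1], [-2.0, -0.0]]
[ 0.5003  0.1465 -0.0448] deg -2.57
[[-0.4, -0.5], [0.5, -0.2], [0.8, 0.4], [-0.5, 0.6], [-0.5, -0.4], [0.2, 0.0]]
[ 0.5036  0.1457 -0.0634] deg -3.63
[[1.4, -0.4], [-0.5, 0.8], [-0.4, -0.7]]
[ 0.4992 -0.2422  0.2164] deg 12.4
[[-0.2, -0.4], [0.1, -0.4], [0.0, -0.9], [0.1, -0.2], [-0.2, 0.1], [-0.9, 0.3], [-0.4, 1.1], [-0.0, 0.3]]
[ 0.4982 -0.2421  0.2142] deg 12.27
[[-0.2, 0.0], [0.0, -0.0], [0.1, -0.4], [0.1, 0.4]]
[ 0.5009 -0.2414  0.218 ] deg 12.49
[[0.1, -0.3], [-0.5, -0.1], [0.0, 0.6], [0.3, -0.3]]
[-0.20246256 -1.02905412  0.87277725]
[0.35829286 0.01138533 1.18189724]
```

Call:
drive_tool(
  rows=[0, 0, 10.4, 0, 0, 0, 87, 0, 0, 10.4, 0, 0, 0, 87, 0, 0, 10.4, 0, 0, 0, 87, 0, 0, 10.4, 0, 0, 0, 87, 0, 0, 10.4, 0, 0, 0, 87, 0, 0, 10.4, 0, 0, 0, 87, 0, 0, 0, -1, 0.6, 0, 87, 0, 0, 0, -1, 0.6, 0, 87, 0, 0, 0, -1, 0.6, 0, 87, 0, 0, 0, -1, 0.6, 0, 87],
  squeeze=25,
)

```text
time: 1.35
position: [0.2577, 0.5655, 0.222]
ee_rot: [1.969, 2.448, -0.001]
wrist_force: [0.5, -0.2, -0.7]
finger_gap: 0.0871
grasp_force: 0.0
```

Call:
drive_tool(
  rows=[0, 0, 0, -1, 0.6, 0, 87, 0, 0, 0, -1, 0.6, 0, 87, 0, 0, 0, -1, 0.6, 0, 87, 0, 0, 0, -1, 0.6, 0, 87, 0, 0, 0, -1, 0.6, 0, 87, 0, 0, 0, -1, 0.6, 0, 87, 0, 0, 0, -1, 0, 0, 87, 0, 0, 0, -1, 0, 0, 87, 0, 0, 0, -1, 0, 0, 87, 0, 0, 0, -1, 0, 0, 87],
)

```text
time: 2.6
position: [0.3987, 0.3401, 0.2226]
ee_rot: [-1.968, -2.448, -0.0]
wrist_force: [0.7, 0.1, -0.4]
finger_gap: 0.0871
grasp_force: 0.0
```

```bash
cat > h.py <<'E'
from fit import *
from scipy.spatial.transform import Rotation as R
def delta(target,tipyaw):
    "shift in tool axes (units of 25mm) and tool-z turn (deg, applied AFTER shift) to reach target; tipyaw = world deg of tool y"
    from plant import readout
    s=readout.get_state();M=R.from_rotvec(s["ee_rot"]).as_matrix()
    d=M.T@(np.array(target)-s["position"])/.025
    yaw=np.degrees(np.arctan2(M[1,1],M[0,1]));c=np.radians(tipyaw);G=np.array([[np.sin(c)*-1,np.cos(c),0],[np.cos(c),np.sin(c),0],[0,0,-1]]).T
    print("t",s["time"],"pos",s["position"].round(4),"yaw",yaw.round(2),"F",s["wrist_force"].round(1),"gap",round(s["finger_gap"],4),"grip",round(s["grasp_force"],1))
    print("shift",d.round(2),"turn",np.degrees(R.from_matrix(M.T@G).as_rotvec()).round(2))
E
python3 - <<'E'
from h import *
for uv in ((432,296),(390,265),(251,192),(272,195)):
    f,cx,cy,E=CAM["scene"];E=np.array(E);d=E[:,:3].T@np.array([(uv[0]-cx)/f,(uv[1]-cy)/f,1]);C=-E[:,:3].T@E[:,3];print((C-d*C[2]/d[2]).round(3))
delta([.503,-.2615,.2],12.4)
E
```

```text
[ 0.652 -0.27   0.   ]
[ 0.655 -0.118  0.   ]
[0.565 0.42  0.   ]
[0.607 0.367 0.   ]
t 2.6 pos [0.3987 0.3401 0.2226] yaw 12.4 F [ 0.7  0.1 -0.4] gap 0.0871 grip 0.0
shift [-24.4   -1.09   0.9 ] turn [-0.   -0.02 -0.  ]
```

Call:
drive_tool(
  rows=[0, 0, 0, -1, 0, 0, 87, 0, 0, 0, -1, 0, 0, 87, 0, 0, 0, -1, 0, 0, 87, 0, 0, 0, -1, 0, 0, 87, 0, 0, 0, -1, 0, 0, 87, 0, 0, 0, -1, 0, 0, 87, 0, 0, 0, -1, 0, 0, 87, 0, 0, 0, -1, 0, 0, 87, 0, 0, 0, -1, 0, 0, 87, 0, 0, 0, -1, 0, 0, 87],
)

```text
time: 3.85
position: [0.4521, 0.096, 0.2226]
ee_rot: [-1.969, -2.448, -0.001]
wrist_force: [-0.6, -0.1, -1.1]
finger_gap: 0.087
grasp_force: 0.0
```

Call:
drive_tool(
  rows=[0, 0, 0, -1, 0, 0, 87, 0, 0, 0, -1, 0, 0, 87, 0, 0, 0, -1, 0, 0, 87, 0, 0, 0, -1, -0.2, 0, 87, 0, 0, 0, -1, -0.2, 0, 87, 0, 0, 0, -1, -0.2, 0, 87, 0, 0, 0, -1, -0.2, 0.5, 87, 0, 0, 0, -1, -0.2, 0.5, 87, 0, 0, 0, -1, 0, 0.5, 87, 0, 0, 0, -1, 0, 0.5, 87],
)

```text
time: 5.1
position: [0.4811, -0.1532, 0.1723]
ee_rot: [1.969, 2.448, 0.001]
wrist_force: [1.3, 1.3, -0.2]
finger_gap: 0.0873
grasp_force: 0.0
```

Call:
drive_tool(
  rows=[0, 0, 0, -1, 0, 0.5, 87, 0, 0, 0, -1, 0, 0.5, 87, 0, 0, 0, -1, 0, 0.5, 87, 0, 0, 0, -1, 0, 0.5, 87, 0, 0, 0, -0.4, 0, 0.5, 87, 0, 0, 0, 0, 0, 0, 87, 0, 0, 0, 0, 0, 0, 87],
)

```text
time: 5.98
position: [0.5051, -0.2586, 0.1102]
ee_rot: [-1.968, -2.449, -0.001]
wrist_force: [0.5, 0.1, -0.4]
finger_gap: 0.0874
grasp_force: 0.0
```

```bash
python3 - <<'E'
from h import *
delta([.5033,-.2615,.004],12.4)
from plant import imaging
import cv2
f=imaging.grab_frame("wrist");cv2.imwrite("pics/w1.png",f["image"][:,:,::-1])
E
```

```text
t 5.975 pos [ 0.5051 -0.2586  0.1102] yaw 12.43 F [ 0.5  0.1 -0.4] gap 0.0874 grip 0.0
shift [-0.1  -0.1   4.25] turn [ 0.02 -0.05  0.03]
```

View pics/w1.png

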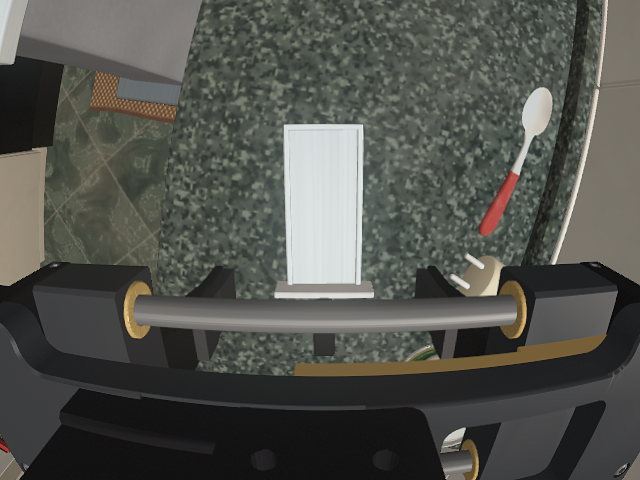

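The wrist view shows the pan at columns 284–363, centred between the fingers and square to them, so I'll descend and grasp.

Call:
drive_tool(
  rows=[0, 0, 0, -0.1, -0.1, 0.8, 87, 0, 0, 0, 0, 0, 0.8, 87, 0, 0, 0, 0, 0, 0.8, 87, 0, 0, 0, 0, 0, 0.8, 87, 0, 0, 0, 0, 0, 0.6, 87, 0, 0, 0, 0, 0, 0.45, 87, 0, 0, 0, 0, 0, 0, 87, 0, 0, 0, 0, 0, 0, 40, 0, 0, 0, 0, 0, 0, 40, 0, 0, 0, 0, 0, 0, 40],
  squeeze=30,
)

```text
time: 7.28
position: [0.5034, -0.2626, 0.0042]
ee_rot: [1.968, 2.447, 0.001]
wrist_force: [0.6, 0.3, -0.1]
finger_gap: 0.0645
grasp_force: 0.0
```

Call:
drive_tool(
  rows=[0, 0, 0, 0, 0, 0, 40, 0, 0, 0, 0, 0, 0, 40, 0, 0, 0, 0, 0, -0.2, 40, 0, 0, 0, 0, 0, -0.4, 40, 0, 0, 0, 0, 0, -0.4, 40, 0, 0, 0, 0, 0, 0, 40, 0, 0, 0, 0, 0, 0, 40, 0, 0, 0, 0, 0, 0, 40],
)

```text
time: 8.28
position: [0.5029, -0.2624, 0.0285]
ee_rot: [-1.969, -2.447, 0.0]
wrist_force: [-0.6, 0.3, -3.4]
finger_gap: 0.0552
grasp_force: 30.0
```

```bash
cat >snap.py <<'E'
import cv2,numpy as np,sys
from plant import imaging
t=imaging.grab_frame("top")["image"][:,:,::-1];s=imaging.grab_frame("scene")["image"][:,:,::-1]
cv2.imwrite(f"pics/{sys.argv[1]}_t.png",t);cv2.imwrite(f"pics/{sys.argv[1]}_s.png",s)
E
python3 snap.py lift; python3 - <<'E'
from h import *
P=[.5006,.1465,-.0456]
g=world(P,(0,-.12-.06-.02-.012,0)); print(g) # grasp pt with nose 12mm outside
delta([g[0],g[1],.027],np.degrees(P[2]))
import cv2
a=cv2.imread("pics/lift_t.png")[195:295,180:500];b=cv2.imread("pics/lift_s.png")[180:360,230:510]
cv2.imwrite("pics/lift.png",np.vstack([cv2.resize(a,(800,250),interpolation=2),cv2.resize(b,(544,350),interpolation=2)if 0 else np.pad(cv2.resize(b,(544,350),interpolation=2),((0,0),(0,256),(0,0)))]))
E
```

```text
[ 0.49093615 -0.06527963  0.        ]
t 8.375 pos [ 0.5029 -0.2625  0.0285] yaw 12.37 F [ 0.3  0.5 -3. ] gap 0.0555 grip 30.0
shift [7.81 1.22 0.06] turn [-0.03 -0.02 14.98]
```

View pics/lift.png

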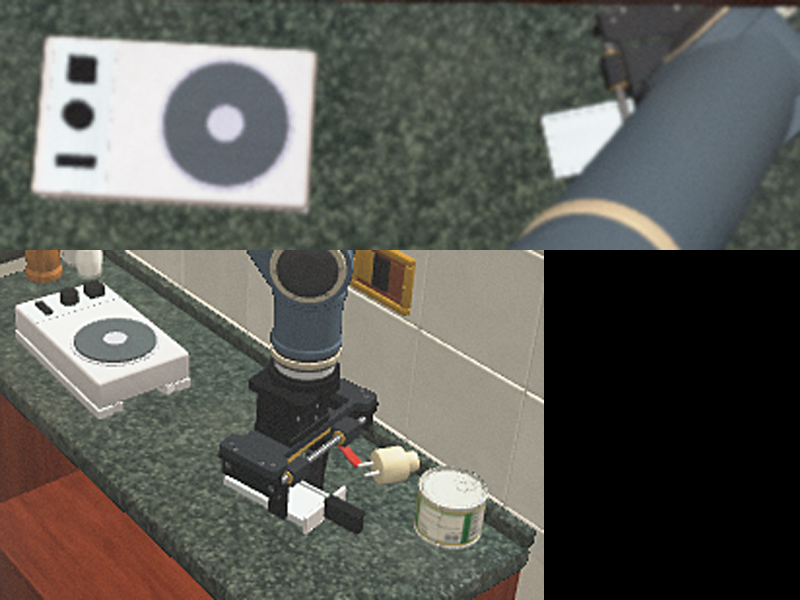

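The tray is held by the pan, with the grip free behind the face plate. Next I'll carry it to the mouth and align it.

Call:
drive_tool(
  rows=[0, 0, 0, 0.9, 0.15, 0, 40, 0, 0, 0, 0.9, 0.15, 0, 40, 0, 0, 0, 0.9, 0.15, 0, 40, 0, 0, 0, 0.9, 0.15, 0, 40, 0, 0, 0, 0.9, 0.15, 0, 40, 0, 0, 0, 0.9, 0.15, 0, 40, 0, 0, 0, 0.9, 0.15, 0, 40, 0, 0, 0, 0.9, 0.15, 0, 40, 0, 0, 0, 0.6, 0, 0, 40],
)

```text
time: 9.5
position: [0.4907, -0.0645, 0.0287]
ee_rot: [-1.968, -2.449, -0.0]
wrist_force: [-0.4, 1.2, -3.3]
finger_gap: 0.0555
grasp_force: 30.0
```

Call:
drive_tool(
  rows=[0, 0, 5, 0, 0, 0, 40, 0, 0, 5, 0, 0, 0, 40, 0, 0, 5, 0, 0, 0, 40, 0, 0, 0, 0, 0, 0.4, 40, 0, 0, 0, 0, 0, 0.3, 40, 0, 0, 0, 0, 0, 0, 40, 0, 0, 0, 0, 0, 0, 40],
)

```text
time: 10.38
position: [0.4906, -0.0659, 0.0112]
ee_rot: [-2.272, -2.17, 0.0]
wrist_force: [-0.0, 0.1, -4.1]
finger_gap: 0.0553
grasp_force: 30.0
```

```bash
python3 snap.py pre; python3 - <<'E'
from h import *
delta([.4909,-.0653,.005],-2.6)
import cv2
from plant import imaging
w=imaging.grab_frame("wrist")["image"][:,:,::-1][:330]
a=cv2.imread("pics/pre_t.png")[195:295,180:440];b=cv2.imread("pics/pre_s.png")[185:305,230:390]
rs=lambda im,w,h:cv2.resize(im,(w,h),interpolation=2)
cv2.imwrite("pics/pre.png",np.vstack([np.hstack([rs(a,400,300),rs(w,400,300)]),np.hstack([rs(b,400,300),rs(w[90:290,180:470],400,300)])]))
E
```

```text
t 10.475 pos [ 0.4909 -0.0658  0.0114] yaw -2.63 F [ 1.2  0.8 -3.2] gap 0.0557 grip 30.0
shift [0.02 0.   0.26] turn [ 0.02 -0.01 -0.03]
```

View pics/pre.png

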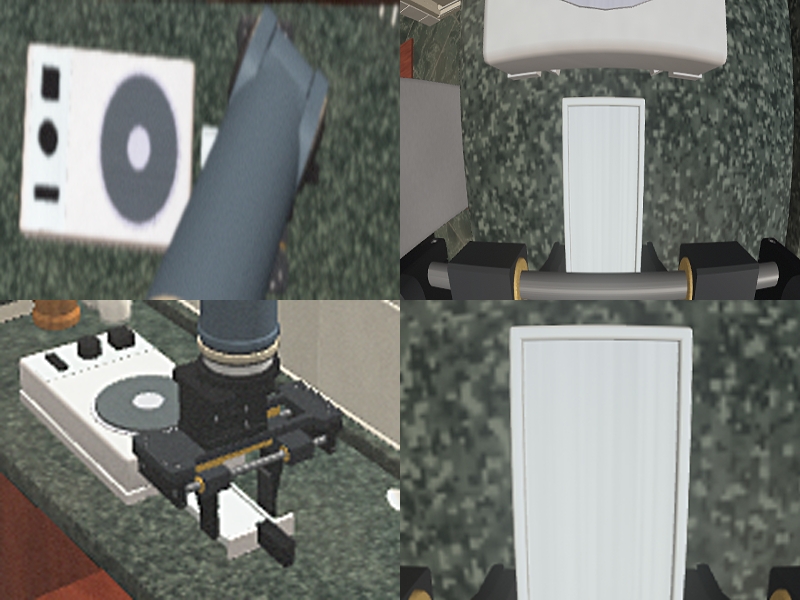

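```bash
python3 - <<'E'
import cv2
from plant import imaging
w=imaging.grab_frame("wrist")["image"][:,:,::-1]
cv2.imwrite("pics/w2.png",cv2.resize(w[50:140,150:350+160],(792,198),interpolation=2))
E
```

```text
(no output)
```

View pics/w2.png

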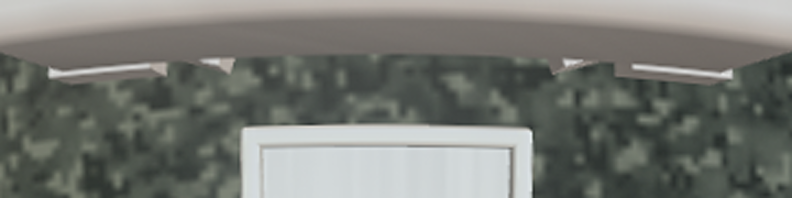

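The wrist crop puts the pan nose at columns 241–532 (centre 386.5) and the slot's inner edges at 235 and 553 (centre 394). Allowing for perspective, the slot is about 1.5 mm further in +x. I'll nudge that way, lower and insert.

Call:
drive_tool(
  rows=[0, 0, 0, 0, 0.05, 0.24, 40, 0, 0, 0, 0, 0, 0, 40, 0, 0, 0, 0.3, 0, 0, 40, 0, 0, 0, 0.3, 0, 0, 40, 0, 0, 0, 0.3, 0, 0, 40, 0, 0, 0, 0.3, 0, 0, 40, 0, 0, 0, 0.3, 0, 0, 40, 0, 0, 0, 0.2, 0, 0, 40, 0, 0, 0, 0, 0, 0, 40],
)

```text
time: 11.7
position: [0.4939, -0.0228, 0.0052]
ee_rot: [-2.271, -2.171, -0.0]
wrist_force: [-0.2, 0.1, -3.7]
finger_gap: 0.0554
grasp_force: 30.0
```

Call:
drive_tool(
  rows=[0, 0, 0, 0, 0, 0.04, 40, 0, 0, 0, 0, 0, 0, 70, 0, 0, 0, 0, 0, 0, 70, 0, 0, 0, 0, 0, 0, 70, 0, 0, 0, 0, 0, 0, 70, 0, 0, 0, 0, 0, -0.5, 70, 0, 0, 0, 0, 0, -1, 70, 0, 0, 0, 0, 0, -1, 70, 0, 0, 0, 0, 0, -1, 70],
)

```text
time: 12.82
position: [0.4939, -0.0234, 0.0933]
ee_rot: [2.272, 2.169, 0.001]
wrist_force: [0.2, 0.3, 0.7]
finger_gap: 0.0699
grasp_force: 0.0
```

Call:
drive_tool(
  rows=[0, 0, 0, -1, 0, 0, 50, 0, 0, 0, -1, 0, 0, 50, 0, 0, 0, -0.9, 0, 0, 50, 0, 0, 0, 0, 0, 0, 50, 0, 0, 0, 0, 0, 0, 50],
)

```text
time: 13.45
position: [0.4906, -0.0948, 0.092]
ee_rot: [-2.271, -2.17, -0.001]
wrist_force: [-0.4, 0.2, 0.1]
finger_gap: 0.0504
grasp_force: 0.0
```

```bash
python3 snap.py rel; python3 - <<'E'
from h import *
import cv2
from plant import imaging,readout
P=[.5015,.1465,-.0456]
g=world(P,(0,-.12-.06+.03-.092,0));print(g)
delta([g[0],g[1],.005],-2.6)
w=imaging.grab_frame("wrist")["image"][:,:,::-1][:330]
a=cv2.imread("pics/rel_t.png")[195:295,260:390];b=cv2.imread("pics/rel_s.png")[205:315,260:390]
rs=lambda im,w,h:cv2.resize(im,(w,h),interpolation=2)
cv2.imwrite("pics/rel.png",np.vstack([np.hstack([rs(a,364,280),rs(b,400,338)[:280]]),rs(w,620,320) if 0 else np.pad(rs(w,620,320),((0,0),(0,144),(0,0)))]))
E
```

```text
[ 0.49046862 -0.09524844  0.        ]
t 13.55 pos [ 0.4906 -0.0945  0.0918] yaw -2.53 F [-0.1  0.  -0. ] gap 0.0502 grip 0.0
shift [-0.03 -0.    3.47] turn [-0.01 -0.04  0.07]
```

View pics/rel.png

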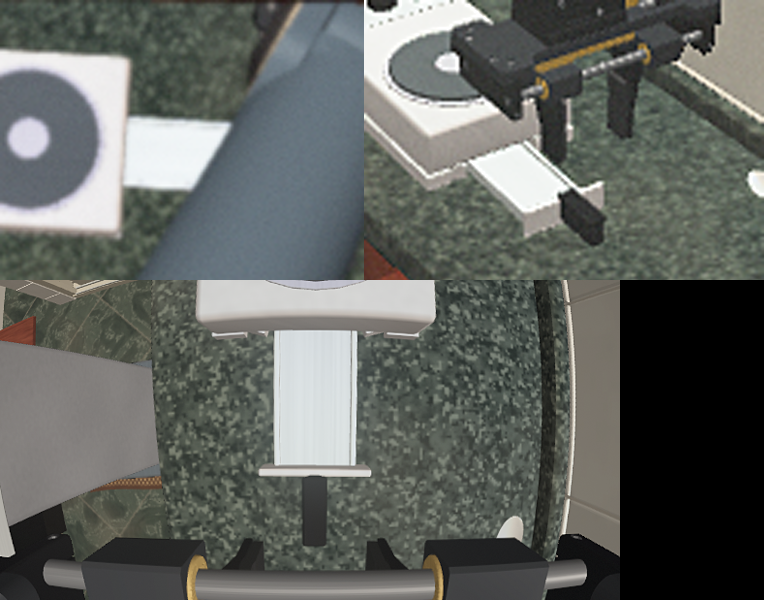

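The tray lies flat in the slot, with its fin (column 315) centred between the fingers. I'll descend onto the grip and pinch it.

Call:
drive_tool(
  rows=[0, 0, 0, 0, 0, 1, 50, 0, 0, 0, 0, 0, 1, 50, 0, 0, 0, 0, 0, 0.9, 50, 0, 0, 0, 0, 0, 0.55, 50, 0, 0, 0, 0, 0, 0, 5, 0, 0, 0, 0, 0, 0, 5, 0, 0, 0, 0, 0, 0, 5, 0, 0, 0, 0, 0, 0, 5, 0, 0, 0, 0, 0, 0, 5],
  squeeze=20,
)

```text
time: 14.72
position: [0.4907, -0.0956, 0.0059]
ee_rot: [2.271, 2.17, 0.001]
wrist_force: [0.0, 0.7, 2.4]
finger_gap: 0.0116
grasp_force: 20.0
```

Call:
drive_tool(
  rows=[0, 0, 0, 0, 0, 0, 5, 0, 0, 0, 0.4, 0, 0, 5, 0, 0, 0, 0.5, 0, 0, 5, 0, 0, 0, 0.5, 0, 0, 5, 0, 0, 0, 0.5, 0, 0, 5, 0, 0, 0, 0.5, 0, 0, 5, 0, 0, 0, 0.4, 0, 0, 5, 0, 0, 0, 0.3, 0, 0, 5],
)

```text
time: 15.72
position: [0.4945, -0.018, 0.0058]
ee_rot: [2.27, 2.17, 0.0]
wrist_force: [-0.6, -5.5, 5.8]
finger_gap: 0.0115
grasp_force: 20.0
```

Call:
drive_tool(
  rows=[0, 0, 0, 0.2, 0, 0, 5, 0, 0, 0, 0.2, 0, 0, 5, 0, 0, 0, 0.1, 0, 0, 5, 0, 0, 0, 0.05, 0, 0, 5, 0, 0, 0, 0, 0, 0, 5],
)

```text
time: 16.35
position: [0.4951, -0.0047, 0.0059]
ee_rot: [2.27, 2.169, 0.0]
wrist_force: [0.5, -5.1, 5.8]
finger_gap: 0.012
grasp_force: 20.0
```

Call:
drive_tool(
  rows=[0, 0, 0, 0.06, 0, 0, 5, 0, 0, 0, 0.06, 0, 0, 5, 0, 0, 0, 0, 0, 0, 5],
)

```text
time: 16.73
position: [0.4951, -0.0045, 0.0058]
ee_rot: [2.27, 2.165, -0.003]
wrist_force: [-1.4, -11.8, 6.2]
finger_gap: 0.0119
grasp_force: 20.0
```

The tray stopped moving while the force rose, so the face plate has met the hot plate. I'll release and rise.

Call:
drive_tool(
  rows=[0, 0, 0, -0.08, 0, 0, 5, 0, 0, 0, 0, 0, 0, 50, 0, 0, 0, 0, 0, 0, 50, 0, 0, 0, 0, 0, 0, 50, 0, 0, 0, 0, 0, -0.7, 50, 0, 0, 0, 0, 0, -1, 50, 0, 0, 0, 0, 0, -1, 50, 0, 0, 0, 0, 0, -1, 50, 0, 0, 0, 0, 0, -1, 0, 0, 0, 0, 0, 0, 0, 0],
)

```text
time: 17.98
position: [0.4961, -0.0034, 0.1254]
ee_rot: [2.27, 2.169, 0.007]
wrist_force: [-0.4, 0.1, 1.3]
finger_gap: 0.0372
grasp_force: 0.0
```

```bash
python3 - <<'E'
from h import *
import cv2
from plant import imaging
P=[.5012,.1465,-.0456]
g=world(P,(0,.083,0));print(g)
delta([g[0],g[1],.1],-2.6)
w=imaging.grab_frame("wrist")["image"][:,:,::-1][:330]
s=imaging.grab_frame("scene")["image"][:,:,::-1][185:295,230:370]
rs=lambda im,w,h:cv2.resize(im,(w,h),interpolation=2)
cv2.imwrite("pics/home.png",np.vstack([rs(w,560,290),rs(s,560,300)[:300]]))
E
```

```text
[0.50498349 0.22941372 0.        ]
t 17.975 pos [ 0.4961 -0.0034  0.1254] yaw -2.63 F [-0.4  0.1  1.3] gap 0.0372 grip 0.0
shift [ 9.32 -0.08  1.03] turn [ 0.25 -0.1  -0.03]
```

View pics/home.png

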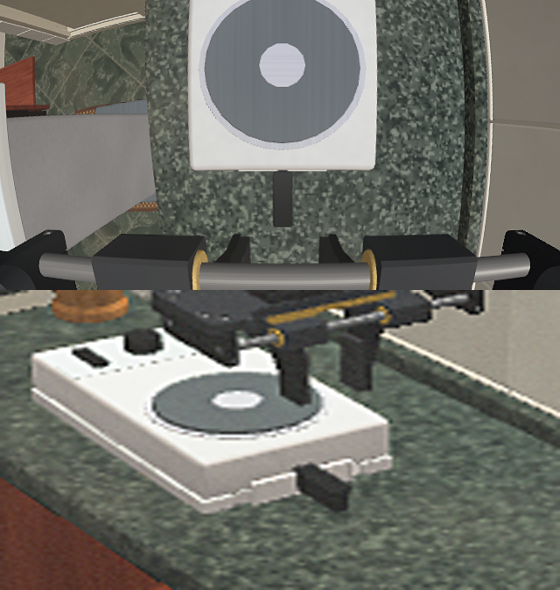

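The face plate is flush with the hot plate. Now to the round key with the fingers shut.

Call:
drive_tool(
  rows=[0, 0, 0, 1, 0, 0, 0, 0, 0, 0, 1, 0, 0, 0, 0, 0, 0, 1, 0, 0, 0, 0, 0, 0, 1, 0, 0, 0, 0, 0, 0, 1, -0.1, 0, 0, 0, 0, 0, 1, 0, 0, 0, 0, 0, 0, 1, 0, 0, 0, 0, 0, 0, 1, 0, 0, 0, 0, 0, 0, 1, 0, 0, 0, 0, 0, 0, 0.3, 0, 0, 0],
)

```text
time: 19.32
position: [0.5021, 0.2302, 0.122]
ee_rot: [-2.269, -2.172, 0.003]
wrist_force: [0.6, -0.2, -0.3]
finger_gap: 0.0004
grasp_force: 0.0
```

Call:
drive_tool(
  rows=[0, 0, 0, 0, 0, 0.5, 0, 0, 0, 0, 0, 0, 0.5, 0, 0, 0, 0, 0, 0, 0.5, 0, 0, 0, 0, 0, 0, 0.3, 0, 0, 0, 0, 0, 0, 0, 0],
)

```text
time: 19.95
position: [0.5026, 0.2283, 0.0773]
ee_rot: [-2.272, -2.169, 0.002]
wrist_force: [0.3, -0.6, 0.7]
finger_gap: 0.0004
grasp_force: 0.0
```

```bash
python3 - <<'E'
from h import *
delta([.505,.2294,.058],-2.6)
E
```

```text
t 19.95 pos [0.5026 0.2283 0.0773] yaw -2.66 F [ 0.3 -0.6  0.7] gap 0.0004 grip 0.0
shift [0.05 0.1  0.77] turn [-0.06  0.04 -0.06]
```

Call:
drive_tool(
  rows=[0, 0, 0, 0.05, 0.1, 0, 0, 0, 0, 0, 0, 0, 0.2, 0, 0, 0, 0, 0, 0, 0.2, 0, 0, 0, 0, 0, 0, 0.2, 0, 0, 0, 0, 0, 0, 0.15, 0, 0, 0, 0, 0, 0, 0, 0],
)

```text
time: 20.7
position: [0.5062, 0.2303, 0.0595]
ee_rot: [2.272, 2.17, 0.002]
wrist_force: [1.3, 0.7, 4.0]
finger_gap: 0.0009
grasp_force: 2.0
```

Call:
drive_tool(
  rows=[0, 0, 0, 0, 0, 0.08, 0, 0, 0, 0, 0, 0, 0.06, 0, 0, 0, 0, 0, 0, 0, 0],
)

```text
time: 21.08
position: [0.5063, 0.2303, 0.0586]
ee_rot: [-2.271, -2.168, -0.003]
wrist_force: [-5.2, -1.2, 24.7]
finger_gap: 0.0001
grasp_force: 12.7
```

The key is at its bottom stop: the force jumped to 25 N at z = 0.0586. I'll lift off and check.

Call:
drive_tool(
  rows=[0, 0, 0, 0, 0, -0.2, 0, 0, 0, 0, 0, 0, -0.4, 0, 0, 0, 0, 0, 0, -1, 0, 0, 0, 0, 0, 0, -1, 0, 0, 0, 0, -1, 0, -1, 0, 0, 0, 0, -1, 0, 0, 0, 0, 0, 0, -1, 0, 0, 0, 0, 0, 0, -1, 0, 0, 0, 0, 0, 0, -1, 0, 0, 0, 0, 0, 0, -1, 0, 0, 0],
)

```text
time: 22.32
position: [0.4971, 0.0784, 0.1445]
ee_rot: [-2.272, -2.168, 0.004]
wrist_force: [-0.4, 0.6, 0.0]
finger_gap: 0.0002
grasp_force: 0.0
```

Call:
drive_tool(
  rows=[0, 0, 0, -1, 0, 0, 0, 0, 0, 0, -1, 0, 0, 0, 0, 0, 0, -1, 0, 0, 0, 0, 0, 0, -1, 0, 0, 0, 0, 0, 0, 0, 0, 0, 0, 0, 0, 0, 0, 0, 0, 0],
)

```text
time: 23.08
position: [0.4933, -0.0192, 0.1451]
ee_rot: [-2.271, -2.169, 0.002]
wrist_force: [0.2, 0.2, 0.5]
finger_gap: 0.0004
grasp_force: 0.0
```

```bash
python3 snap.py end; python3 - <<'E'
import cv2,numpy as np
b=cv2.imread("pics/end_s.png")[188:268,235:330];a=cv2.imread("pics/scene0.png")[188:268,235:330];t=cv2.imread("pics/end_t.png")[195:295,180:340]
rs=lambda im,w,h:cv2.resize(im,(w,h),interpolation=2)
cv2.imwrite("pics/end.png",np.vstack([np.hstack([rs(a,380,320),rs(b,380,320)]),np.pad(rs(t,416,260),((0,0),(0,344),(0,0)))]))
E
```

```text
(no output)
```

View pics/end.png

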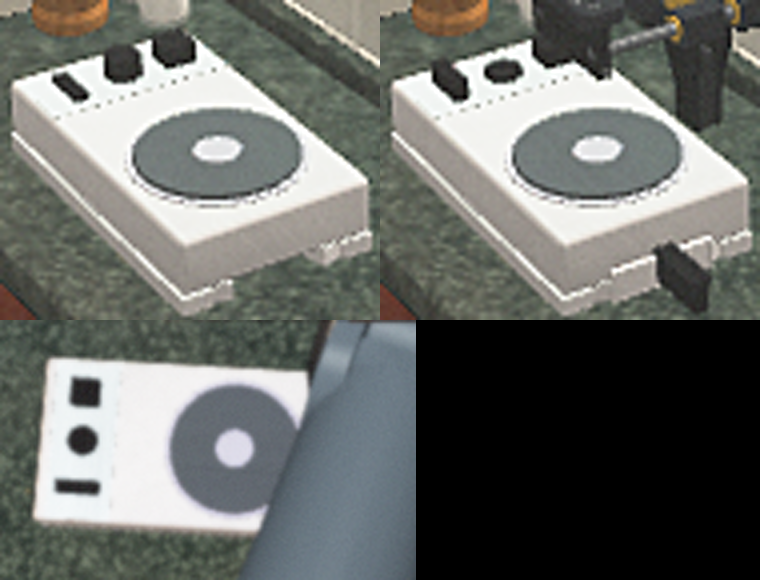

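In the end view the bar key (450,80) has popped up, the round key (503,70) stays down, and the tray is flush.

```bash
python3 -c "
from plant import order
print(order.finish_job())"
```

```text
the job is handed in; nothing more can be done
None
```

The job is handed in with no verdict returned: in the last pictures the tray is fully home, the round key is latched down and the bar key has popped up, and nothing round about was touched.

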